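Tip a transformer block over the fence of its jig

TASK

The potted transformer stands on the base plate of the tipping jig and has to lie on its side on the jig's raised rubber deck, with its underside facing back over the fence, so that the inserts in it can be reached. Push it along the plate until it stands square against the low steel fence, then push it high up so that it pivots over the fence edge and lies flat on the deck. Do not lift it, do not knock the lamp bar that crosses above the fence, leave the things round about where they are, and let go of everything.

Things in the scene. Friction and masses are not known exactly. Their poses are not given: they have to be found in the camera images.
- jig: Fixed tipping jig, place and heading vary. Origin: on the work surface under the fence's front face, mid-width; x = the way the block is tipped (square to the fence, toward the robot's right), y along the fence, z up. Aluminium base plate 130 mm wide (y), x = -110 to +110 mm, top at z = 6 mm. Two posts 12 mm thick at x = 12, y = +/-100 mm carry the lamp bar.
- fence (a point): middle of the top front edge of the jig's steel fence (jig x = 0, y = 0, z = 18 mm). The fence is 130 mm wide, 8 mm thick and rises 12 mm above the base plate. Behind it a deck with a rubber face, level with the fence top, reaches to x = 110 mm.
- lamp: Round lamp bar, 22 mm thick (25 at the end caps), 216 mm long along the jig's y, fixed across the two posts; origin on its axis at mid-length, at jig x = 12, z = 235 mm (underside 224 mm above the work surface). A gripper pointing straight down would run into it while pushing the block over; one leaning back by about 40 degrees, away from the deck (its body toward the jig's -x), passes below it.
- block: Loose aluminium transformer block, a solid box 48 (x) by 90 (y) by 100 mm tall (z), 0.5 to 0.95 kg, centre of mass in its middle; dark seam 88 mm up, four brass inserts in its black underside. Origin: centre of the underside, z up while it stands. Starts upright on the base plate, 12 to 35 mm short of the fence, up to 10 mm off the middle and 0.15 rad from square.
- edge_left (a point): left (+y) end of the block's lower edge on the side facing the fence (block x = 24, y = 45, z = 0 mm)
- edge_right (a point): right (-y) end of the same edge (block x = 24, y = -45, z = 0 mm)
- top (a point): centre of the block's top face, 100 mm from its underside along its z. Pushed below about 25 mm above the plate the block slides; pushed near its top it tips. Against the fence it overbalances at about 35 degrees of lean and falls onto the deck by itself, its lower end overhanging the fence by 15 to 35 mm.
- tape_roll: bystander: roll of brown tape lying flat, 92 mm wide, 48 mm high; origin under its centre
- bit_block: bystander: cream-coloured bit holder, a block with rows of holes in its top, 42x80x22 mm; origin under its centre
- ipa_bottle: bystander: blue and white round solvent dispenser, 65 mm wide, 97 mm tall; origin under its centre

How it is judged (in metres and radians):
On the way, in this order (a step that is already met when the one before it is completed fails the run):
1. the block stands upright and square against the fence (both ends of its lower edge within 7 mm of it) (angle between block's own z axis and vertical below 0.12 rad and x of each of edge_left, edge_right in the frame of jig above -0.007 m), for 0.1 s.
2. the block leans over the fence, pivoting with its lower edge still down at the fence (angle between block's own z axis and vertical between 0.3 and 0.9 rad and z of each of edge_left, edge_right in the frame of jig below 0.025 m and x of each of edge_left, edge_right in the frame of jig above -0.03 m), for 0.05 s.
At the end, for the whole second after the job is handed in: The block lies still and flat on the deck on its broad side (its long axis within 0.12 rad of level and 0.25 rad of the jig's x), underside facing back over the fence, its top face 55 to 100 mm beyond the fence face, within 35 mm of the jig's middle (angle between block's own z axis and vertical between 1.45 and 1.69 rad and angle between the z axis of block and the x axis of jig, either way round below 0.25 rad and x of top in the frame of jig between 0.055 and 0.1 m and y of block in the frame of jig between -0.035 and 0.035 m and z of block in the frame of jig between 0.036 and 0.048 m and linear speed of block below 0.02 m/s and angular speed of block below 0.1 rad/s); the robot touches nothing.
It fails at once if the block is lifted (its fence-side lower edge rises more than 40 mm above the work surface) (z of any of edge_left, edge_right in the frame of jig above 0.04 m).
It fails at once if the lamp bar is struck (more than 3 N) (contact force between lamp and anything else above 3 N).
It fails at once if a bystander (the roll of tape, the bit holder, the solvent dispenser) is moved more than 20 mm (distance of any of tape_roll, bit_block, ipa_bottle from where it was at the start of the episode above 0.02 m).
It also fails if it takes over 45 s, if anything falls off the work surface, if the arm or the gripper's body presses on something with over 40 N, if the wrist force passes 120 N, or if a joint passes its speed limit or range.

ROBOT

A 6-joint arm with a two-finger parallel gripper is mounted at the origin on a cart in front of the work surface, level with it; the furniture and walls round the work are solid. World frame = base frame: x ahead of the robot, y to its left, z up, the work surface at z = 0. Lengths are in m, angles in degrees, forces in N, time in s.
With the tool pointing down it reaches from about 0.4 to 0.825 m from the base axis. Payload 7 kg.
Tool frame: the origin (TCP) lies between the finger pads; the fingertips stand 19 mm ahead of it and the grasp point (between the pads) is the TCP (r.finger_overhang is the distance from the TCP to the fingertips, in m); z points along the fingers, y is the direction in which the jaws open and shut (so a half turn about z gives the same grasp; the last joint's range is limited). The gripper opens to 88 mm and grips with 3 to 60 N. Pads are 19 mm wide; open, the fingers measure 130 mm over their backs; the gripper's body (78 mm by 193 mm) begins 47 mm behind the grasp point.
Start: joints at [86.293, 20.546, 0.682, 0, -70.136, -16.507], TCP at [0.233, 0.633, 0.246] pointing down, gripper open.
Joint ranges: [-176.03, 176.03], [-82.01, 121.73], [-58.28, 71.71], [-173.87, 95.51], [-174.79, -0.11], [-173.66, 173.66]. Speed limits (degrees/s): [136.94, 136.94, 172.46, 180, 180, 180].

INTERFACE

Orientations are given as [roll, pitch, yaw] about the fixed x, y, z axes, in that order (R = Rz(yaw) Ry(pitch) Rx(roll)).
In Python, from plant import r, optics gives the robot as it stands. The module is installed in compiled form; this text tells all that it offers.
- The arm moves only by the tool step_arm, never from a script. Its argument "increments" is a list of rows, each an object of numbers: "tx", "ty", "tz": the shift along the world's x, y, z in mm; "ax", "ay", "az": the turn, a rotation vector about the world's x, y, z in degrees; "claw": the gripper command: -1 is shut, 1 is fully open, values between are in proportion. In form: [{"tx": .., "ty": .., "tz": .., "ax": .., "ay": .., "az": .., "claw": ..}, ...]. A call has 1 to 12 rows; each row shifts and turns the commanded pose from where the row before left it; what a row does not reach is not made up. A row lasts 1/10 s, in which the tool goes at most 50 mm and 8.59 degrees, less where a joint would pass 70% of its speed; a pose out of reach is approached as far as the arm can. A call with a gripper value outside its range is refused whole. The fingers move at their own pace and stop on an object; "newtons" is the grip in N (left out, the last holds). Time passes only in rows, so rows that do not move let the fingers close. It gives the time, the measured TCP pose, the force and the opening at its end, in the units of the state.
- r.get_state(): the state, without advancing time (a new reading comes with each control period).
- optics.capture(name): name is "scene" or "top" or "wrist"; returns a dict with "image" (420x560x3 uint8, blue, green, red), "depth" (420x560 float32, m along the optical axis (not along the pixel's ray), 0 where there is no reading), "fx", "fy", "cx", "cy" (pixels), "R" (3x3) and "t" (3): a world point X has camera coordinates R X + t. Camera axes: x right, y down, z forward; pixel columns grow to the right and rows downward; lengths in m; the calibration is good to about 2 mm. A picture is of the moment at which its call begins.
- r.close_job(): hands the job in, once; it reports no verdict.
The state is a dict: "time_s": time; "joints": joint angles; "qd": joint speeds; "joint_torque": joint torques, N m; "tcp_pos": TCP position; "eef_rot": TCP orientation; "contact_force": force on the tool from outside, world axes, zero at the start; "moment": the same for the moment, N m; "gripper_width": finger opening in m.
Only numpy, scipy, OpenCV 4.12 (cv2) and the standard library are available. Lean on these libraries where they do the work, as an engineer would, in place of code of your own. Each camera call takes 0.05 s, during which the arm holds its last target. There are 200 camera calls.

## Working session

There is one attempt and no reset: what is moved stays moved. The work goes in short steps, Python scripts to look and compute and a tool call to move; the robot and the scene stay as the last step left them, time stands still between calls to the robot, and variables do not carry over. Pictures are saved under pics/ and viewed, about 8 in all and at most 12, crops included, and the job is handed in when it is done.

Besides the shell and the picture viewer there is one more tool, called after "Call:" as name([rows], argument=value, ...), one row to a line, values as JSON. step_arm: Moves the arm, as the interface text tells. Its arguments: {"type":"object","properties":{"increments":{"type":"array","items":{"type":"object","properties":{"tx":{"type":"number"},"ty":{"type":"number"},"tz":{"type":"number"},"ax":{"type":"number"},"ay":{"type":"number"},"az":{"type":"number"},"claw":{"type":"number"}}}},"newtons":{"type":"number"}},"required":["increments"]}

```bash
mkdir -p pics
cat > h.py <<'E'
import numpy as np,cv2,pickle
from plant import r,optics
def cap(n,tag):
    c=optics.capture(n); cv2.imwrite(f'pics/{tag}.png',c['image']); pickle.dump(c,open(f'pics/{tag}.pkl','wb')); return c
def cloud(c):
    v,u=np.mgrid[:420,:560]; d=c['depth']
    P=np.stack([(u-c['cx'])/c['fx']*d,(v-c['cy'])/c['fy']*d,d],-1)
    W=(P-c['t'])@c['R']; W[d==0]=np.nan; return W
E
python3 - <<'E'
from h import *
a=cap('scene','s0');b=cap('top','t0')
cv2.imwrite('pics/a0.png',cv2.resize(np.vstack([a['image'],b['image']]),None,fx=.71,fy=.71))
for c in(a,b):print(-c['R'].T@c['t'],c['R'][2],c['fx'])
print(r.get_state())
E
```

```text
[ 0.0558461  -0.00929018  0.80550068] [ 0.52732381 -0.34978677 -0.77432475] 467.47268214197913
[ 0.32628333 -0.28912778  0.98983016] [ 0.17079727 -0.02665013 -0.98494572] 397.45244893146145
{'time_s': 0.1, 'joints': array([ 8.62943870e+01,  2.05874614e+01,  6.39849980e-01, -1.88040458e-02,
       -7.01358580e+01, -1.65071407e+01]), 'qd': array([-0.00197585, -0.04813815,  0.15066792, -0.05432777, -0.03542297,
        0.0901278 ]), 'joint_torque': array([-1.09176755e-03, -5.84167671e+01,  2.93749416e+01,  7.01537266e+00,
        1.00962451e-02, -4.99862654e-05]), 'tcp_pos': array([0.23309025, 0.63304534, 0.24471781]), 'eef_rot': array([ 1.79914948e+02, -6.76945783e-03, -2.02191510e+01]), 'contact_force': array([-0.6453244 , -0.89600835, -0.80722679]), 'moment': array([0.03066271, 0.02892334, 0.01867142]), 'gripper_width': 0.08792780223117289}
```

View pics/a0.png

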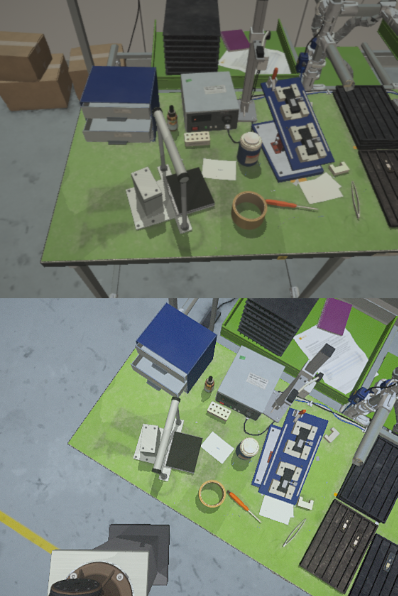

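The jig is at about (165,195) in the scene half and (165,445) in the top half, with the block on its left and the dark deck on its right. Next I'll zoom in and take depth measurements.

Run:
```python
from h import *
L=lambda n:pickle.load(open(f'pics/{n}.pkl','rb'))
a,b=L('s0'),L('t0')
A=a['image'][140:350,140:340];B=b['image'][120:290,160:322]
A=cv2.resize(A,(400,420),interpolation=2);B=cv2.resize(B,(400,420),interpolation=2)
cv2.imwrite('pics/a1.png',np.hstack([A,B]))
W=cloud(b)
for v in range(120,300,12):
    print(v,' '.join('%4.0f,%4.0f,%3.0f'%tuple(1000*W[v,u]) for u in range(160,340,14)))
```

```text
120  737,  -3, -2  737, -40,  2  738, -76,  0  739,-112,  2  713,-158, 68  716,-192, 62  719,-226, 60  721,-260, 58  736,-295, 26  748,-332, -1  725,-365, 57  708,-395, 98  709,-428,101
132  704,  -5, -1  704, -42,  1  707, -77, -2  707,-114, -0  709,-150, -2  710,-186, -0  670,-230,106  712,-259, -1  714,-296, -1  715,-333, -2  717,-370, -2  679,-395, 96  680,-428, 98
144  671,  -8, -1  673, -43, -4  674, -79, -3  674,-116,  0  675,-152,  2  678,-188, -3  592,-240,243  680,-260, -2  680,-297,  1  683,-334, -3  683,-370, -1  666,-401, 50  651,-429, 94
156  639, -10, -1  640, -45, -2  641, -82,  1  643,-117, -2  645,-153, -6  646,-189, -4  566,-241,245  647,-261, -1  648,-298, -1  649,-334, -0  643,-368, 23  645,-404, 21  647,-441, 17
168  607, -12, -3  607, -48,  1  609, -83, -1  610,-119, -1  611,-155,  1  613,-190, -2  543,-242,243  616,-262, -4  616,-299, -1  617,-335, -1  618,-371, -1  613,-405, 21  621,-444, -4
180  576, -14, -2  577, -49, -3  578, -85, -3  552,-138,104  552,-171,106  581,-192,  0  580,-228,  8  583,-263, -3  584,-299, -0  585,-335, -1  586,-371, -1  588,-408, -
[... 1002 characters left out ...]
, -2  396,-165, -1  394,-204, 50  398,-234, -2  399,-269, -1  400,-304, -2  400,-339,  2  402,-374, -1  402,-409, -3  403,-444,  0
264  395, 192,-851  397, 128,-847  398,  65,-850  366,-132, -3  367,-166, -3  368,-201, -6  368,-236, -1  369,-270, -1  370,-305, -2  369,-337, 50  372,-374,  4  372,-409,  1  373,-444, -1
276  342, 190,-855  343, 126,-854  344,  63,-856  346,  -1,-851  338,-168, -1  338,-203,  3  339,-237, -0  340,-271, -2  341,-305, -2  342,-340,  2  342,-375, -3  342,-404, 40  344,-442, 11
288  288, 186,-855  289, 123,-857  291,  58,-847  292,  -4,-850  294, -67,-850  309,-204, -1  310,-238, -0  311,-272, -3  312,-306, -1  313,-338, 43  313,-375, -2  314,-409, -2  315,-444,  2
```

View pics/a1.png

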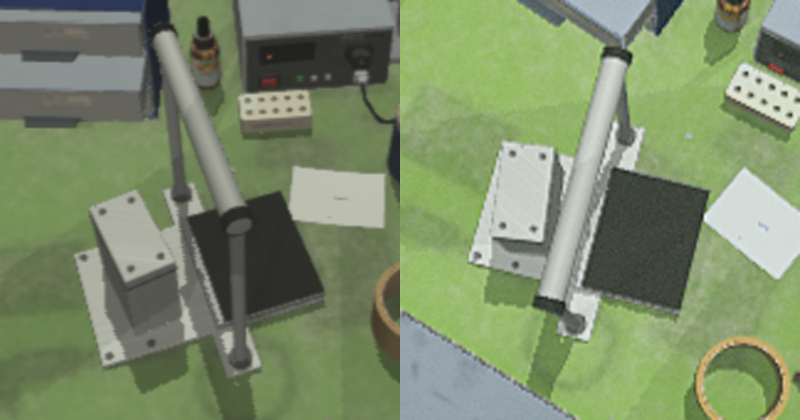

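Both crops agree. The block stands at the left end of the plate, with the lamp bar running from (615,55) to (550,305) in the top crop and the black deck to its right. Next I'll fit the jig frame and block from the depth and the deck mask.

```bash
cat > m.py <<'E'
from h import *
def rect(P):
    (c,s,an)=cv2.minAreaRect((P[:,:2]*1000).astype(np.float32)); return np.round(c,1),np.round(s,1),round(an,1)
def ray(c,uv,z):
    o=-c['R'].T@c['t']; d=np.array([(uv[0]-c['cx'])/c['fx'],(uv[1]-c['cy'])/c['fy'],1])@c['R']; return o+d*(z-o[2])/d[2]
def region(c,xlim,ylim,zlim):
    W=cloud(c); m=np.all([(W[...,i]>l[0])&(W[...,i]<l[1]) for i,l in enumerate((xlim,ylim,zlim))],0)
    m=m.astype(np.uint8); n,lab,st,_=cv2.connectedComponentsWithStats(m)
    return (lab==1+np.argmax(st[1:,4])),W
def mrect(c,m,z):
    uv=np.argwhere(m)[:,::-1]; return rect(np.array([ray(c,p,z) for p in uv]))
E
python3 - <<'E'
from m import *
L=lambda n:pickle.load(open(f'pics/{n}.pkl','rb'))
for n in('s0','t0'):
    c=L(n)
    m,W=region(c,(.35,.7),(-.3,-.1),(.225,.27)); print(n,'lamp',m.sum(),mrect(c,m,.235),np.median(W[m][:,2]))
    m,W=region(c,(.4,.6),(-.21,-.1),(.092,.115)); print('block',m.sum(),mrect(c,m,.106),np.median(W[m],0))
    g=c['image'].max(2)<70
    W=cloud(c); mm=g&(W[...,0]>.38)&(W[...,0]<.62)&(W[...,1]<-.2)&(W[...,1]>-.36)&(W[...,2]<.03)&(W[...,2]>.009)
    mm=cv2.morphologyEx(mm.astype(np.uint8),cv2.MORPH_OPEN,np.ones((3,3)));print('deck',mm.sum(),mrect(c,mm>0,.018),np.median(W[mm>0],0))
    k,l,st,_=cv2.connectedComponentsWithStats(mm); print(st[1:])
E
```

```text
s0 lamp 1544 (array([ 502.9, -225.1]), array([ 24.9, 235. ]), 77.4) 0.24452103142291315
block 1275 (array([ 510.7, -156.6]), array([49.7, 98.1]), 85.2) [ 0.50794695 -0.15605741  0.10623788]
deck 2190 (array([ 503.3, -271.4]), array([104.9, 157.1]), 77.4) [ 0.48031565 -0.27342917  0.01856626]
[[ 228  237    5    4   19]
 [ 262  237   39   60 1579]
 [ 234  245   22   55  592]]
t0 lamp 1270 (array([ 498.3, -223.8]), array([ 24.8, 219.7]), 77.4) 0.24324388397935132
block 874 (array([ 510.6, -158.2]), array([49.6, 91.7]), 85.7) [ 0.51024131 -0.15821742  0.1049053 ]
deck 121 (array([ 494.4, -268. ]), array([ 72.4, 111.4]), 46.8) [ 0.5090806  -0.27093714  0.0172832 ]
[[260 192   3   3   9]
 [269 194   3   4  12]
 [257 197   3   4  12]
 [276 203   4   3  12]
 [246 205   3   3   9]
 [258 205   4   3  12]
 [279 209   3   3   9]
 [267 216   5   4  17]
 [252 229   6   4  20]
 [252 236   3   3   9]]
```

Call:
step_arm([
  {"tx": 18,"ty": -38,"tz": 2,"az": -6.87,"claw": -0.1},
  {"tx": 18,"ty": -38,"tz": 2,"az": -6.87,"claw": -0.1},
  {"tx": 18,"ty": -38,"tz": 2,"az": -6.87,"claw": -0.1},
  {"tx": 18,"ty": -38,"tz": 2,"az": -6.87,"claw": -0.1},
  {"tx": 18,"ty": -38,"tz": 2,"az": -6.87,"claw": -0.1},
  {"tx": 18,"ty": -38,"tz": 2,"az": -6.87,"claw": -0.1},
  {"tx": 18,"ty": -38,"tz": 2,"az": -6.87,"claw": -0.1},
  {"tx": 18,"ty": -38,"tz": 2,"az": -6.87,"claw": -0.1},
  {"tx": 18,"ty": -38,"tz": 2,"az": -6.87,"claw": -0.1},
  {"tx": 18,"ty": -38,"tz": 2,"az": -6.87,"claw": -0.1},
  {"tx": 18,"ty": -38,"tz": 2,"az": -6.87,"claw": -0.1},
  {"tx": 18,"ty": -38,"tz": 2,"az": -6.87,"claw": -0.1},
])

```text
$.increments[0]: bad value
```

Call:
step_arm([
  {"tx": 18,"ty": -38,"tz": 2,"ax": 0,"ay": 0,"az": -6.87,"claw": -0.1},
])

```text
time_s: 0.2
tcp_pos: [0.25, 0.5973, 0.2453]
eef_rot: [179.9, -0.0, -27.0]
contact_force: [1.4, -1.1, -0.5]
gripper_width: 0.0837
```

Call:
step_arm([
  {"tx": 18,"ty": -38,"tz": 2,"ax": 0,"ay": 0,"az": -6.87,"claw": -0.1},
  {"tx": 18,"ty": -38,"tz": 2,"ax": 0,"ay": 0,"az": -6.87,"claw": -0.1},
  {"tx": 18,"ty": -38,"tz": 2,"ax": 0,"ay": 0,"az": -6.87,"claw": -0.1},
  {"tx": 18,"ty": -38,"tz": 2,"ax": 0,"ay": 0,"az": -6.87,"claw": -0.1},
  {"tx": 18,"ty": -38,"tz": 2,"ax": 0,"ay": 0,"az": -6.87,"claw": -0.1},
  {"tx": 18,"ty": -38,"tz": 2,"ax": 0,"ay": 0,"az": -6.87,"claw": -0.1},
  {"tx": 18,"ty": -38,"tz": 2,"ax": 0,"ay": 0,"az": -6.87,"claw": -0.1},
  {"tx": 18,"ty": -38,"tz": 2,"ax": 0,"ay": 0,"az": -6.87,"claw": -0.1},
  {"tx": 18,"ty": -38,"tz": 2,"ax": 0,"ay": 0,"az": -6.87,"claw": -0.1},
  {"tx": 18,"ty": -38,"tz": 2,"ax": 0,"ay": 0,"az": -6.87,"claw": -0.1},
  {"tx": 18,"ty": -38,"tz": 2,"ax": 0,"ay": 0,"az": -6.87,"claw": -0.1},
  {"tx": 18,"ty": -38,"tz": 0,"ax": 0,"ay": 0,"az": 0,"claw": -0.1},
])

```text
time_s: 1.4
tcp_pos: [0.4676, 0.1378, 0.2698]
eef_rot: [-180.0, 0.0, -102.9]
contact_force: [0.1, 1.0, 0.2]
gripper_width: 0.0395
```

Call:
step_arm([
  {"tx": 7,"ty": -28,"tz": -10,"ax": -6.5,"ay": 1.45,"az": 0,"claw": -0.1},
  {"tx": 7,"ty": -28,"tz": -10,"ax": -6.5,"ay": 1.45,"az": 0,"claw": -0.1},
  {"tx": 7,"ty": -28,"tz": -10,"ax": -6.5,"ay": 1.45,"az": 0,"claw": -0.1},
  {"tx": 7,"ty": -28,"tz": -10,"ax": -6.5,"ay": 1.45,"az": 0,"claw": -0.1},
  {"tx": 7,"ty": -28,"tz": -10,"ax": -6.5,"ay": 1.45,"az": 0,"claw": -0.1},
  {"tx": 7,"ty": -28,"tz": -10,"ax": -6.5,"ay": 1.45,"az": 0,"claw": -0.1},
  {"tx": 7,"ty": -28,"tz": -10,"ax": 0,"ay": 0,"az": 0,"claw": -0.1},
  {"tx": 7,"ty": -28,"tz": -10,"ax": 0,"ay": 0,"az": 0,"claw": -0.1},
  {"tx": 0,"ty": 0,"tz": 0,"ax": 0,"ay": 0,"az": 0,"claw": -0.1},
])

```text
time_s: 2.3
tcp_pos: [0.5218, -0.0873, 0.1877]
eef_rot: [179.8, -40.1, -102.7]
contact_force: [-0.1, 0.2, -0.6]
gripper_width: 0.0396
```

```bash
cat > st.py <<'E'
from h import *
from scipy.spatial.transform import Rotation as Ro
O=np.array([501.5,-212.3]);t=np.radians(-102.6);ex=np.array([np.cos(t),np.sin(t)]);ey=np.array([-ex[1],ex[0]])
def J(p): d=np.array(p[:2])*1000-O; return np.round([d@ex,d@ey,p[2]*1000],1)
s=r.get_state();print('t',s['time_s'],'tcp',s['tcp_pos'],'jig',J(s['tcp_pos']),'F',np.round(s['contact_force'],1),'toolz',Ro.from_euler('xyz',s['eef_rot'],degrees=True).as_matrix()[:,2].round(3),'ex',ex.round(3))
E
python3 - <<'E'
from st import *
a=cap('scene','s1');b=cap('top','t1')
cv2.imwrite('pics/a2.png',np.hstack([cv2.resize(a['image'][100:350,140:340],(400,500)),cv2.resize(b['image'][90:290,150:310],(400,500))]))
E
```

```text
t 2.3 tcp [ 0.52180967 -0.08733645  0.18767187] jig [-126.4   -7.4  187.7] F [-0.1  0.2 -0.6] toolz [-0.145 -0.628 -0.765] ex [-0.218 -0.976]
```

View pics/a2.png

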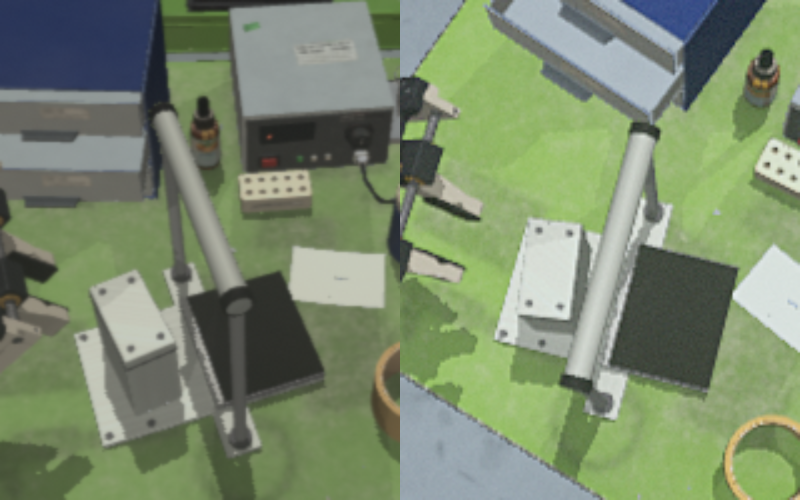

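The picture shows both fingers left of the block, clear of it and leaning back, with the tips at (480,210) and (460,265). Nothing lies below them, so I'll lower.

Call:
step_arm([
  {"tx": 4,"ty": -1,"tz": -40,"ax": 0,"ay": 0,"az": 0,"claw": -0.1},
  {"tx": 0,"ty": 0,"tz": -40,"ax": 0,"ay": 0,"az": 0,"claw": -0.1},
  {"tx": 0,"ty": 0,"tz": -40,"ax": 0,"ay": 0,"az": 0,"claw": -0.1},
  {"tx": 0,"ty": 0,"tz": -20,"ax": 0,"ay": 0,"az": 0,"claw": -0.1},
  {"tx": 0,"ty": 0,"tz": -14,"ax": 0,"ay": 0,"az": 0,"claw": -0.1},
  {"tx": 0,"ty": 0,"tz": 0,"ax": 0,"ay": 0,"az": 0,"claw": -0.1},
])

```text
time_s: 3.0
tcp_pos: [0.527, -0.0853, 0.0347]
eef_rot: [180.0, -40.0, -102.6]
contact_force: [-1.3, 0.4, 1.0]
gripper_width: 0.0394
```

Run:
```python
from st import *
a=cap('scene','s2');b=cap('top','t2')
cv2.imwrite('pics/a3.png',np.hstack([cv2.resize(a['image'][180:340,120:280],(500,500),interpolation=2),cv2.resize(b['image'][150:250,160:260],(300,500)[::-1] and (300,300),interpolation=2) if 0 else cv2.resize(b['image'][150:310,170:266],(300,500),interpolation=2)]))
```

```text
t 3.0 tcp [ 0.52704158 -0.08527396  0.03470113] jig [-129.5   -2.8   34.7] F [-1.3  0.4  1. ] toolz [-0.14  -0.628 -0.766] ex [-0.218 -0.976]
```

View pics/a3.png

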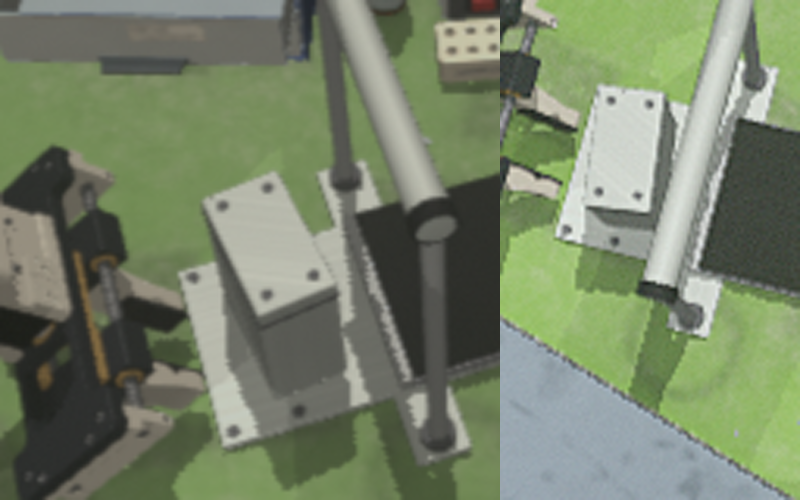

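The fingertips are level at the plate's left edge, central behind the block. I'll push along jig x.

Call:
step_arm([
  {"tx": -1.7,"ty": -7.8,"tz": -2,"ax": 0,"ay": 0,"az": 0,"claw": -0.1},
  {"tx": -1.7,"ty": -7.8,"tz": 0,"ax": 0,"ay": 0,"az": 0,"claw": -0.1},
  {"tx": -1.7,"ty": -7.8,"tz": 0,"ax": 0,"ay": 0,"az": 0,"claw": -0.1},
  {"tx": -0.9,"ty": -3.9,"tz": 0,"ax": 0,"ay": 0,"az": 0,"claw": -0.1},
  {"tx": -0.9,"ty": -3.9,"tz": 0,"ax": 0,"ay": 0,"az": 0,"claw": -0.1},
  {"tx": -0.9,"ty": -3.9,"tz": 0,"ax": 0,"ay": 0,"az": 0,"claw": -0.1},
  {"tx": -0.9,"ty": -3.9,"tz": 0,"ax": 0,"ay": 0,"az": 0,"claw": -0.1},
  {"tx": -0.9,"ty": -3.9,"tz": 0,"ax": 0,"ay": 0,"az": 0,"claw": -0.1},
  {"tx": -0.9,"ty": -3.9,"tz": 0,"ax": 0,"ay": 0,"az": 0,"claw": -0.1},
  {"tx": -0.9,"ty": -3.9,"tz": 0,"ax": 0,"ay": 0,"az": 0,"claw": -0.1},
])

```text
time_s: 4.1
tcp_pos: [0.5179, -0.1351, 0.0339]
eef_rot: [-179.7, -39.8, -102.7]
contact_force: [1.9, 6.6, 2.5]
gripper_width: 0.0397
```

Run:
```python
from st import *
from m import region,mrect
for n in('scene','top'):
    c=cap(n,n[0]+'3')
    m,W=region(c,(.4,.6),(-.25,-.1),(.092,.115)); q=mrect(c,m,.106); print('block',q,J([*q[0]/1000,.1]))
```

```text
t 4.1 tcp [ 0.51791778 -0.13512882  0.03391727] jig [-78.9  -0.8  33.9] F [1.9 6.6 2.5] toolz [-0.136 -0.625 -0.768] ex [-0.218 -0.976]
block (array([ 504.8, -175.3]), array([48.9, 97.9]), 77.7) [-36.8  -4.9 100. ]
block (array([ 505.5, -173.5]), array([40.8, 91.1]), 77.6) [-38.7  -4.6 100. ]
```

Call:
step_arm([
  {"tx": -0.5,"ty": -2.4,"tz": 0,"ax": 0,"ay": 0,"az": 0,"claw": -0.1},
  {"tx": -0.5,"ty": -2.4,"tz": 0,"ax": 0,"ay": 0,"az": 0,"claw": -0.1},
  {"tx": -0.5,"ty": -2.4,"tz": 0,"ax": 0,"ay": 0,"az": 0,"claw": -0.1},
  {"tx": -0.4,"ty": -2,"tz": 0,"ax": 0,"ay": 0,"az": 0,"claw": -0.1},
])

```text
time_s: 4.6
tcp_pos: [0.5158, -0.1444, 0.0339]
eef_rot: [-179.7, -39.8, -102.7]
contact_force: [2.8, 7.0, 1.6]
gripper_width: 0.0392
```

Call:
step_arm([
  {"tx": -0.2,"ty": -1,"tz": 0,"ax": 0,"ay": 0,"az": 0,"claw": -0.1},
  {"tx": -0.2,"ty": -1,"tz": 0,"ax": 0,"ay": 0,"az": 0,"claw": -0.1},
])

```text
time_s: 4.8
tcp_pos: [0.5154, -0.1464, 0.0339]
eef_rot: [-179.7, -39.8, -102.7]
contact_force: [1.6, 7.5, 2.3]
gripper_width: 0.0392
```

Call:
step_arm([
  {"tx": -0.2,"ty": -1,"tz": 0,"ax": 0,"ay": 0,"az": 0,"claw": -0.1},
  {"tx": -0.2,"ty": -1,"tz": 0,"ax": 0,"ay": 0,"az": 0,"claw": -0.1},
])

```text
time_s: 5.0
tcp_pos: [0.5154, -0.1478, 0.0338]
eef_rot: [-179.7, -39.7, -102.7]
contact_force: [-1.6, 17.7, 6.5]
gripper_width: 0.0397
```

Call:
step_arm([
  {"tx": -0.2,"ty": -0.8,"tz": 0,"ax": 0,"ay": 0,"az": 0,"claw": -0.1},
])

```text
time_s: 5.1
tcp_pos: [0.5155, -0.1479, 0.0338]
eef_rot: [-179.6, -39.7, -102.7]
contact_force: [-4.8, 24.5, 10.0]
gripper_width: 0.0397
```

Call:
step_arm([
  {"tx": 0,"ty": 0,"tz": 0,"ax": 0,"ay": 0,"az": 0,"claw": -0.1},
])

```text
time_s: 5.2
tcp_pos: [0.5155, -0.1478, 0.0338]
eef_rot: [-179.6, -39.7, -102.7]
contact_force: [-2.8, 18.5, 7.3]
gripper_width: 0.0394
```

Run:
```python
from st import *
from m import region,mrect
for n in('scene','top'):
    c=cap(n,n[0]+'4')
    m,W=region(c,(.4,.6),(-.25,-.1),(.092,.115)); q=mrect(c,m,.106); print('block',q,J([*q[0]/1000,.1]))
    if n=='scene': cv2.imwrite('pics/a4.png',cv2.resize(c['image'][180:340,140:300],(600,600),interpolation=2))
```

```text
t 5.2 tcp [ 0.51546203 -0.14784202  0.03382218] jig [-66.   -0.4  33.8] F [-2.8 18.5  7.3] toolz [-0.134 -0.624 -0.77 ] ex [-0.218 -0.976]
block (array([ 501.8, -187.2]), array([49.1, 98.7]), 77.4) [-24.6  -5.2 100. ]
block (array([ 515.6, -127. ]), array([ 41.8, 176.4]), 78.0) [-86.3  -4.8 100. ]
```

View pics/a4.png

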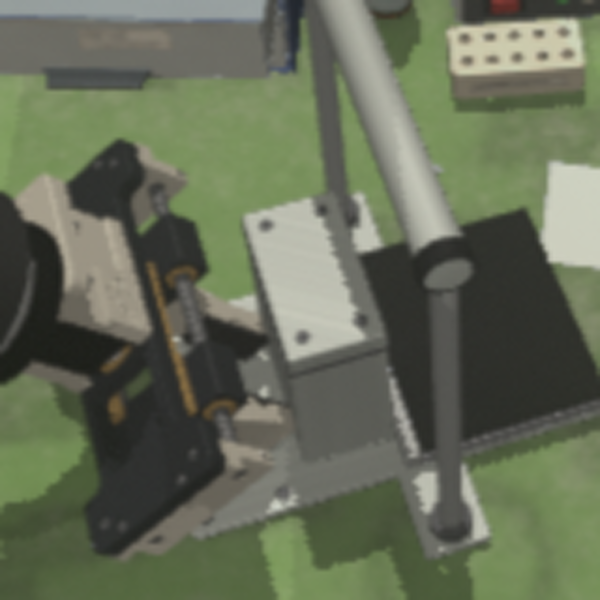

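The block stands square at the fence (centre at jig x −24.6, 77.4° heading) and the force has risen, so step 1 looks done. Now I'll back off, rise and approach high.

Call:
step_arm([
  {"tx": 2.2,"ty": 9.8,"tz": 0,"ax": 0,"ay": 0,"az": 0,"claw": -0.1},
  {"tx": 2.2,"ty": 9.8,"tz": 10,"ax": 0,"ay": 0,"az": 0,"claw": -0.1},
  {"tx": -1,"ty": 0,"tz": 30,"ax": 0,"ay": 0,"az": 0,"claw": -0.1},
  {"tx": -1,"ty": 0,"tz": 20,"ax": 0,"ay": 0,"az": 0,"claw": -0.1},
  {"tx": -2.2,"ty": -9.8,"tz": 0,"ax": 0,"ay": 0,"az": 0,"claw": -0.1},
  {"tx": -1.1,"ty": -4.9,"tz": 0,"ax": 0,"ay": 0,"az": 0,"claw": -0.1},
  {"tx": -0.7,"ty": -2.9,"tz": 0,"ax": 0,"ay": 0,"az": 0,"claw": -0.1},
  {"tx": 0,"ty": 0,"tz": 0,"ax": 0,"ay": 0,"az": 0,"claw": -0.1},
])

```text
time_s: 6.1
tcp_pos: [0.5117, -0.1484, 0.0934]
eef_rot: [-179.9, -39.9, -102.7]
contact_force: [0.5, 5.9, 2.8]
gripper_width: 0.0391
```

```bash
python3 st.py
```

```text
t 6.1 tcp [ 0.51165856 -0.14843577  0.09336158] jig [-64.5  -4.   93.4] F [0.5 5.9 2.8] toolz [-0.139 -0.627 -0.767] ex [-0.218 -0.976]
```

Call:
step_arm([
  {"tx": -0.6,"ty": -2.7,"tz": 1.4,"ax": 0,"ay": 0,"az": 0,"claw": -0.1},
  {"tx": -0.6,"ty": -2.7,"tz": 1.4,"ax": 0,"ay": 0,"az": 0,"claw": -0.1},
  {"tx": -0.6,"ty": -2.7,"tz": 1.4,"ax": 0,"ay": 0,"az": 0,"claw": -0.1},
  {"tx": -0.6,"ty": -2.7,"tz": 1.4,"ax": 0,"ay": 0,"az": 0,"claw": -0.1},
])

```text
time_s: 6.5
tcp_pos: [0.5094, -0.1591, 0.0991]
eef_rot: [-179.9, -40.0, -102.6]
contact_force: [-1.0, 6.5, 6.0]
gripper_width: 0.0392
```

```bash
cat > look.py <<'E'
from st import *
import sys
t=sys.argv[1]; a=cap('scene','s'+t)
cv2.imwrite(f'pics/a{t}.png',cv2.resize(a['image'][180:340,140:300],(500,500),interpolation=2))
E
python3 look.py 5
```

```text
t 6.5 tcp [ 0.50941765 -0.15907252  0.09914989] jig [-53.7  -3.9  99.1] F [-1.   6.5  6. ] toolz [-0.139 -0.627 -0.766] ex [-0.218 -0.976]
```

View pics/a5.png

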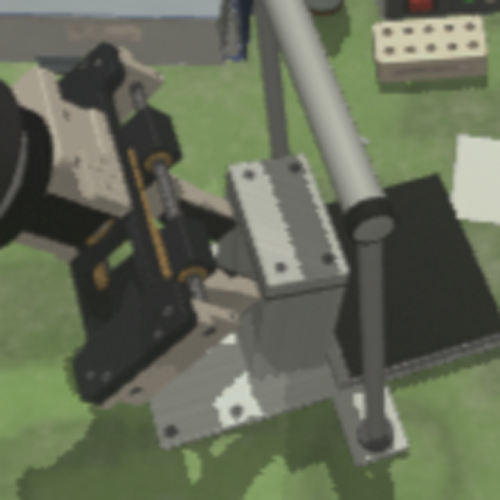

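The block is leaning about 8° over the fence, with its lower edge down and the gripper well clear of the lamp. I'll continue along the arc.

Call:
step_arm([
  {"tx": -0.6,"ty": -2.8,"tz": 1.1,"ax": 0,"ay": 0,"az": 0,"claw": -0.1},
  {"tx": -0.6,"ty": -2.8,"tz": 1,"ax": 0,"ay": 0,"az": 0,"claw": -0.1},
  {"tx": -0.6,"ty": -2.8,"tz": 0.9,"ax": 0,"ay": 0,"az": 0,"claw": -0.1},
  {"tx": -0.6,"ty": -2.9,"tz": 0.8,"ax": 0,"ay": 0,"az": 0,"claw": -0.1},
  {"tx": -0.6,"ty": -2.9,"tz": 0.7,"ax": 0,"ay": 0,"az": 0,"claw": -0.1},
  {"tx": -0.6,"ty": -2.9,"tz": 0.6,"ax": 0,"ay": 0,"az": 0,"claw": -0.1},
])

```text
time_s: 7.15
tcp_pos: [0.5053, -0.1767, 0.1041]
eef_rot: [-180.0, -40.0, -102.7]
contact_force: [1.4, 1.7, 4.5]
gripper_width: 0.0394
```

```bash
python3 look.py 6
```

```text
t 7.15 tcp [ 0.5053417  -0.17665859  0.10412093] jig [-35.6  -4.  104.1] F [1.4 1.7 4.5] toolz [-0.14  -0.627 -0.766] ex [-0.218 -0.976]
```

View pics/a6.png

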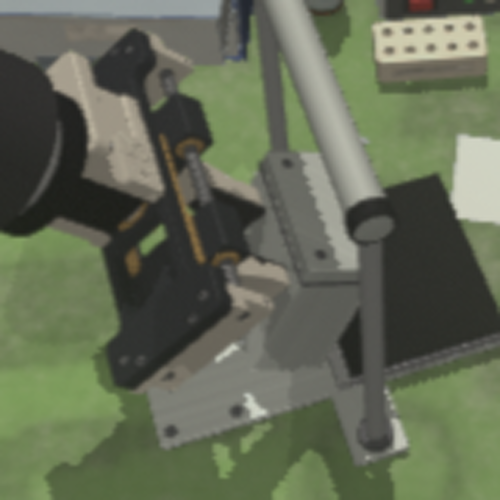

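The lean is about 20°, square to the fence and clear of the lamp. I'll push on past the balance point.

Call:
step_arm([
  {"tx": -0.7,"ty": -3,"tz": 0.6,"ax": 0,"ay": 0,"az": 0,"claw": -0.1},
  {"tx": -0.7,"ty": -3,"tz": 0.5,"ax": 0,"ay": 0,"az": 0,"claw": -0.1},
  {"tx": -0.7,"ty": -3,"tz": 0.3,"ax": 0,"ay": 0,"az": 0,"claw": -0.1},
  {"tx": -0.7,"ty": -3,"tz": 0.2,"ax": 0,"ay": 0,"az": 0,"claw": -0.1},
  {"tx": -0.7,"ty": -3,"tz": 0,"ax": 0,"ay": 0,"az": 0,"claw": -0.1},
  {"tx": -0.7,"ty": -3,"tz": 0,"ax": 0,"ay": 0,"az": 0,"claw": -0.1},
  {"tx": -0.7,"ty": -3,"tz": -0.2,"ax": 0,"ay": 0,"az": 0,"claw": -0.1},
])

```text
time_s: 7.9
tcp_pos: [0.5003, -0.1975, 0.1057]
eef_rot: [-179.9, -40.0, -102.7]
contact_force: [0.4, -0.1, -0.3]
gripper_width: 0.0395
```

```bash
python3 look.py 7
```

```text
t 7.9 tcp [ 0.50031442 -0.19748203  0.10565316] jig [-14.2  -4.4 105.7] F [ 0.4 -0.1 -0.3] toolz [-0.14  -0.627 -0.767] ex [-0.218 -0.976]
```

View pics/a7.png

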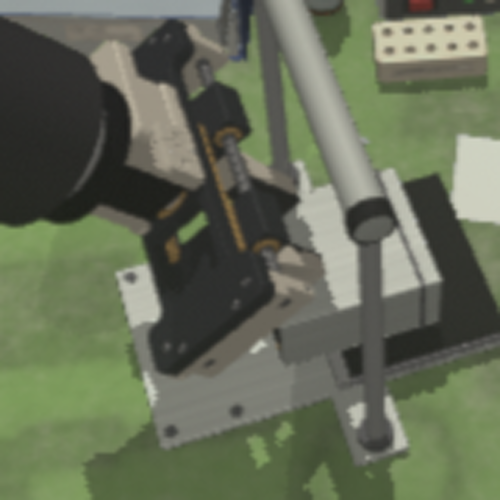

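The block has fallen onto the deck, with its seam end at right (425,265). The fingers are free at zero force, so I'll withdraw straight back.

Call:
step_arm([
  {"tx": 4.4,"ty": 19.5,"tz": 3,"ax": 0,"ay": 0,"az": 0,"claw": -0.1},
  {"tx": 6.5,"ty": 29,"tz": 5,"ax": 0,"ay": 0,"az": 0,"claw": -0.1},
  {"tx": 6.5,"ty": 29,"tz": 5,"ax": 0,"ay": 0,"az": 0,"claw": -0.1},
  {"tx": 6.5,"ty": 29,"tz": 5,"ax": 0,"ay": 0,"az": 0,"claw": -0.1},
  {"tx": 6.5,"ty": 29,"tz": 5,"ax": 0,"ay": 0,"az": 0,"claw": -0.1},
  {"tx": 6.5,"ty": 29,"tz": 5,"ax": 0,"ay": 0,"az": 0,"claw": -0.1},
  {"tx": 0,"ty": 0,"tz": 0,"ax": 0,"ay": 0,"az": 0,"claw": -0.1},
  {"tx": 0,"ty": 0,"tz": 0,"ax": 0,"ay": 0,"az": 0,"claw": -0.1},
])

```text
time_s: 8.75
tcp_pos: [0.5374, -0.0322, 0.1334]
eef_rot: [-180.0, -40.0, -102.6]
contact_force: [-1.4, -0.7, -0.5]
gripper_width: 0.0397
```

Run:
```python
from st import *
from m import region,mrect
for n in('scene','top'):
    c=cap(n,n[0]+'8')
    m,W=region(c,(.4,.6),(-.32,-.15),(.056,.078))
    P=W[m]; j=np.array([J(p) for p in P]); print(n,m.sum(),np.percentile(j,[1,50,99],axis=0).round(1).tolist())
    q=mrect(c,m,.066); print(q,J([*q[0]/1000,0]))
    # bystander shift check
    o=pickle.load(open(f'pics/{n[0]}0.pkl','rb'))['image']
    d=cv2.absdiff(o,c['image']).max(2)>40; k,l,s,ct=cv2.connectedComponentsWithStats(d.astype(np.uint8)); print([tuple(x) for x in s[1:] if x[4]>60])
    if n=='scene': cv2.imwrite('pics/a8.png',cv2.resize(c['image'][120:340,140:400],(780,600),interpolation=2))
```

```text
t 8.75 tcp [ 0.53738805 -0.03217991  0.13342558] jig [-183.6   -4.3  133.4] F [-1.4 -0.7 -0.5] toolz [-0.139 -0.627 -0.766] ex [-0.218 -0.976]
scene 1252 [[-25.6, -45.8, 57.2], [0.6, -4.2, 66.4], [29.8, 42.8, 69.4]]
(array([ 497.4, -213.9]), array([58.2, 95.9]), 77.4) [ 2.5 -3.7  0. ]
[(np.int32(0), np.int32(199), np.int32(141), np.int32(127), np.int32(7879)), (np.int32(185), np.int32(235), np.int32(54), np.int32(84), np.int32(2201)), (np.int32(262), np.int32(234), np.int32(21), np.int32(52), np.int32(605)), (np.int32(234), np.int32(239), np.int32(22), np.int32(51), np.int32(589)), (np.int32(242), np.int32(278), np.int32(10), np.int32(24), np.int32(62)), (np.int32(205), np.int32(314), np.int32(28), np.int32(22), np.int32(343)), (np.int32(128), np.int32(347), np.int32(31), np.int32(18), np.int32(316))]
top 1157 [[3.4, -48.1, 60.1], [38.6, -4.2, 65.2], [73.7, 40.5, 68.9]]
(array([ 489. , -249.1]), array([71.9, 90.4]), 77.4) [38.6 -4.2  0. ]
[(np.int32(0), np.int32(88), np.int32(164), np.int32(133), np.int32(8219)), (np.int32(196), np.int32(178), np.int32(31), np.int32(55), np.int32(507)), (np.int32(231), np.int32(190), np.int32(39), np.int32(46), np.int32(1093)), (np.int32(130), np.int32(220), np.int32(29), np.int32(17), np.int32(212)), (np.int32(194), np.int32(230), np.int32(22), np.int32(14), np.int32(216)), (np.int32(67), np.int32(395), np.int32(51), np.int32(25), np.int32(738))]
```

View pics/a8.png

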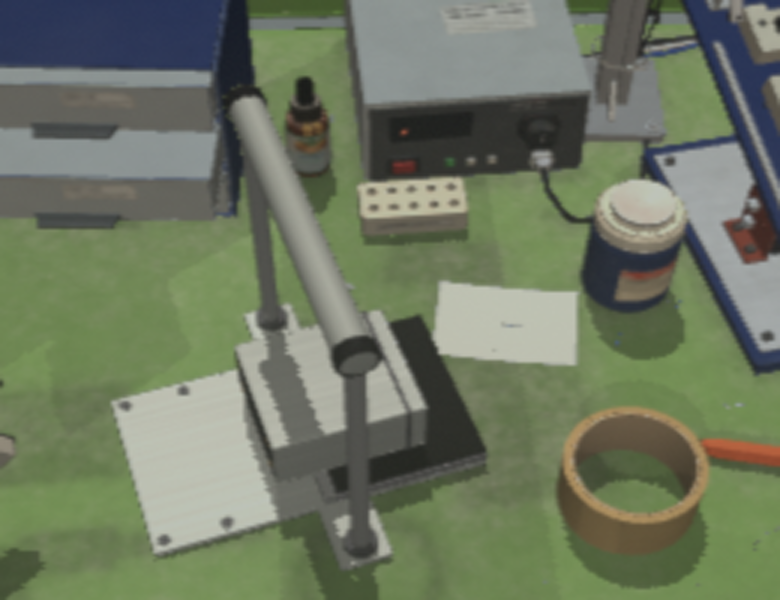

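The block lies flat and square, its underside at jig x about −26 mm and its top at about +74 mm. Nothing round about has moved, so I'll hand in.

```bash
python3 -c "
from plant import r
print(r.close_job())"
```

```text
the job is handed in; nothing more can be done
None
```

The transformer block is lying flat on the deck on its broad side, with its underside facing back over the fence. I handed the job in after about 9 s of robot time; the hand-in gave no verdict.

**What I did:** I pushed the block low with two part-open fingers, leaning back 40°, until it stood square against the fence. The push force rose to about 25 N there, and the block measured about 0° off square. I then pushed it high along an arc until it overbalanced and fell onto the deck, and withdrew straight back.

**Last checks:**

| Check | Measured | Required |
|---|---|---|
| Top face beyond the fence | about 74 mm | 55–100 mm |
| Off the jig's middle (y) | −4 mm | within ±35 mm |
| Heading against the jig | about 0° | within 0.25 rad (14°) |
| Upper side height | about 66 mm (18 mm deck + 48 mm block), so flat | – |

- **Surroundings:** comparing pictures from before and after shows no change at the tape roll, bit holder or solvent dispenser.
- **Lamp bar:** the gripper stayed clear of it in the pictures I took while pushing.
- **Contact:** the gripper stands about 180 mm behind the fence, touching nothing.

**Disagreement:** one top-camera reading of the block at the fence was spoilt because it merged with the gripper. I used the scene camera and the contact force there instead. No other check disagreed.

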